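Cover the crock, draw the keeper to its mark and cam it shut

ROBOT

A 6-joint arm with a two-finger parallel gripper is mounted at the origin on a cart in front of the work surface, level with it; the furniture and walls round the work are solid. World frame = base frame: x ahead of the robot, y to its left, z up, the work surface at z = 0. Lengths are in m, angles in rad, forces in N, time in s.
With the tool pointing down it reaches from about 0.35 to 0.85 m from the base axis. Payload 8.1 kg.
Tool frame: the origin (TCP) lies at the very end of the fingers, on their centre line; the grasp point (between the pads) lies 19 mm behind it; z points along the fingers, y is the line along which they close (so a half turn about z gives the same grasp; the last joint's range is limited). The gripper opens to 93 mm and grips with 3 to 60 N. Pads are 15 mm wide; open, the fingers measure 128 mm over their backs; the gripper's body (75 mm by 188 mm) begins 65 mm behind the grasp point.
Start: joints at [1.038, 0.13, 1.488, -0, 1.523, -0.085], TCP at [0.26, 0.541, 0.219] pointing down, gripper open.
Joint ranges: [-2.96, 2.96], [-0.89, 2.26], [0.02, 2.5], [-1.34, 4.48], [0, 2.73], [-2.66, 2.66]. Speed limits (rad/s): [2.39, 2.39, 2.79, 3.14, 3.14, 3.14].

INTERFACE

Orientations are given as a rotation vector (axis times angle).
In Python, from plant import robot gives the robot as it stands.
- The arm moves only by the tool play_rows, never from a script. Its argument "deltas" is one flat list of numbers, 5 for each row, row after row: the shift along the tool's x, y, z in mm, then the turn about the tool's z in degrees, then the finger opening in mm, from 0 to 93. A call has 1 to 10 rows; each row shifts and turns the commanded pose from where the row before left it, along the tool's axes as they then stand; what a row does not reach is not made up. A row lasts 1/12 s, in which the tool goes at most 41.7 mm and 7.16 degrees, less where a joint would pass 70% of its speed; a pose out of reach is approached as far as the arm can. A call with a gripper value outside its range is refused whole. The fingers move at their own pace and stop on an object; "newtons" is the grip in N (left out, the last holds). Time passes only in rows, so rows that do not move let the fingers close. It gives the time, the measured TCP pose, the force, the opening and the grip force at its end, in the units of the state.
- robot.read_state(): the state, without advancing time (a new reading comes with each control period).
- robot.read_camera(name): name is "side" or "top" or "wrist"; returns a dict with "pixels" (420x560x3 uint8, blue, green, red), "mtx" (3x3 intrinsics, pixels), "eye" and "rotation" of the camera in the world. Camera axes: x right, y up, looking along -z (the intrinsics and any distortion apply to the point x, -y, -z); pixel columns grow to the right and rows downward; lengths in m; the calibration is good to about 2 mm. A picture is of the moment at which its call begins. There is no depth.
- robot.close_job(): hands the job in; it is judged then, once.
The state is a dict: "t": time; "q": joint angles; "dq": joint speeds; "joint_torque": joint torques, N m; "tool_pos": TCP position; "orientation": TCP orientation; "force": force on the tool from outside, world axes, zero at the start; "wrist_torque": the same for the moment, N m; "opening": finger opening in m; "gripper_force": force on a finger pad.
Only numpy, scipy, OpenCV 4.12 (cv2) and the standard library are available. Lean on these libraries where they do the work, as an engineer would, in place of code of your own. Each camera call takes 0.05 s, during which the arm holds its last target. There are 200 camera calls.

TASK

Set the loose cover gently on the crock so that it sits seated and level, and let go of it. Then slide the forked keeper over the cover until its pointer lines up with the red length marker, and, holding it there against its spring, swing the orange cam lever closed, all the way in line with the keeper. Finish still gripping the lever so that the keeper stays on its mark (the clamp does not bite by itself yet: let go and the spring pulls the keeper back); leave everything else alone.

Things in the scene. Friction and masses are not known exactly. Their poses are not given: they have to be found in the camera images.
- station: Fixed wooden base board 390 x 130 mm, top at 18 mm, carrying a white crock and a grey guide. Origin on the worktop surface; x runs along the board from guide to crock (roughly to the robot's left), z up, y roughly back to the robot. Board spans x -225..165 mm; crock axis at x = 90, y = 0; guide x -210..-78, y -33..33 mm, up to z = 108 mm, with a white ticked scale ledge on its +y side.
- crock_rim (a point): Centre of the mouth of the white crock with blue bands, at rim height (88 mm above the worktop); outer radius 60 mm, wall 6 mm (mouth radius 54 mm); axes as the station.
- cover: Loose white round cover, blue edge, dark wooden knob, about 0.25 kg, lying right way up on the black hob (6 mm above the worktop). Origin: centre of its underside, z up. Spigot radius 51 mm, z 0..8 mm, drops into the crock's mouth with 3 mm of play; flange radius 63 mm, z 8..14 mm, rests on the rim; cylindrical knob, diameter 26 mm, z 14..46 mm. Yaw does not matter.
- cover_seat (a point): Centre of the cover's flange underside, 8 mm above the cover's origin; coincides with crock_rim when the cover is seated.
- cover_knob (a point): Centre of the top of the cover's knob, 46 mm above the cover's origin.
- marker: Red plastic clip, 8 mm wide along the station's x, fixed on the guide's scale, in a different place along it each time. Origin on the worktop under the guide's centre line, axes as the station.
- mark_line (a point): Point on the white line on top of the red marker, 35 mm to the station's +y of the guide's centre line, 111 mm above the worktop; axes as the station. The keeper is at its mark when pointer and mark_line have the same x along the station.
- keeper (a joint): Travel (m) of the forked steel keeper along the station's +x: 0 = fully back (start), 0.10 = stop. A spring pulls it back, 1.6 N at 0, 4.8 N at 0.08; the mark lies at 0.065 to 0.085. Flat bar 40 mm wide, z = 98 to 104 mm; its two prongs (46 mm apart inside) pass 4 mm above the seated cover, either side of its knob. At 0 the prong tips stop about 15 mm short of the cover's edge.
- pointer (a point): Tip of the keeper's black pointer with a white line, on its +y side, 31 mm from the centre line and 111 mm above the worktop; moves with the keeper.
- fork_tip (a point): Point midway between the ends of the keeper's two prongs, at half thickness, 101 mm above the worktop.
- cam_lever (a joint): Angle (rad) of the orange cam lever on the keeper: 0 = closed (stop), lever in line with the keeper and pointing to the station's -x; opens to 0.95 (stop), its end swinging to the station's +y (towards the robot). Stays where it is left (friction 0.05 N m).
- lever_pivot (a point): The lever's pivot on the keeper, at the top of the lever arm (124 mm above the worktop); upright axis.
- lever_peg (a point): Centre of the top of the round upright orange peg at the lever's end, 60 mm from the pivot axis; top 160 mm above the worktop, 16 mm diameter, 37 mm tall above the lever arm; grip it from above. Moving the gripped peg along the station's x slides the keeper; moving it on a 60 mm arc about the pivot turns the lever.
- spice_jar: Bystander: spice jar with dark cap, 41 mm diameter, 105 mm tall, standing behind the work; origin at its foot.
- salt: Bystander: glass salt shaker with grey top, 44 mm diameter, 90 mm tall; origin at its foot.
- onion: Bystander: brown onion, 75 mm; origin at its underside.
- mug: Bystander: small cream mug, 59 x 84 x 56 mm with its handle; origin at its foot.

How it is judged:
On the way, in this order (a step that is already met when the one before it is completed fails the run):
1. the cover sits seated and level on the crock and is let go (horizontal distance between cover_seat and crock_rim below 0.006 m and z of cover_seat in the frame of crock_rim between -0.003 and 0.003 m and angle between cover's own z axis and vertical below 0.04 rad and contact force between the fingers and cover below 0.1 N), for 0.2 s.
2. the gripped keeper stands at the red marker with the lever still open (x of pointer in the frame of mark_line between -0.005 and 0.005 m and contact force between the fingers and keeper above 1 N and value of joint cam_lever above 0.5 rad), for 0.2 s.
3. the cam lever is closed with the keeper held at the marker (x of pointer in the frame of mark_line between -0.005 and 0.005 m and contact force between the fingers and keeper above 1 N and value of joint cam_lever below 0.1 rad), for 0.2 s.
At the end, for the whole second after the job is handed in: The robot is still gripping the keeper by its lever (more than 1 N), with the pointer within 5 mm of the red marker's line and the lever closed to within 0.1 rad; the cover is untouched, seated in the crock (within 6 mm of centre, 3 mm in height) and level within 0.04 rad (all of step 1 and all of step 3 and contact force between the arm and cover below 0.1 N); the arm keeps its last pose, push and grip.
It fails at once if the cam lever is closed (under 0.4 rad) while the pointer is more than 12 mm off the marker (value of joint cam_lever below 0.4 rad and not (x of pointer in the frame of mark_line between -0.012 and 0.012 m)).
It fails at once if the cover is dropped or rammed onto the crock (over 40 N) (contact force between cover and station above 40 N).
It fails at once if a bystander (spice jar, salt shaker, onion or mug) is moved over 30 mm (distance of any of spice_jar, salt, onion, mug from where it was at the start of the episode above 0.03 m).
It also fails if it takes over 61 s, if anything falls off the work surface, if the arm or the gripper's body presses on something with over 40 N, if the wrist force passes 120 N, or if a joint passes its speed limit or range.

## Working session

There is one attempt and no reset: what is moved stays moved. The work goes in short steps, Python scripts to look and compute and a tool call to move; the robot and the scene stay as the last step left them, time stands still between calls to the robot, and variables do not carry over. Pictures are saved under pics/ and viewed, at most 10 in all, crops included, and the job is handed in when it is done.

Besides the shell and the picture viewer there is one more tool, called after "Call:" as name(argument=value, ...) on one line, values as JSON. play_rows: Moves the arm, as the interface text tells. Its arguments: {"type":"object","properties":{"deltas":{"type":"array"},"newtons":{"type":"number"}},"required":["deltas"]}

```bash
mkdir -p pics
cat > h.py <<'E'
import numpy as np, cv2, json
from plant import robot
from scipy.spatial.transform import Rotation as R
def ray(c,u,v):
    d=np.linalg.inv(c["mtx"])@np.array([u,v,1.0]); d=np.array([d[0],-d[1],-d[2]])
    return np.array(c["eye"]),np.array(c["rotation"])@d
def onz(c,u,v,z):
    e,d=ray(c,u,v); return e+d*(z-e[2])/d[2]
def proj(c,p):
    q=np.array(c["rotation"]).T@(np.array(p)-np.array(c["eye"])); k=np.array(c["mtx"])@np.array([q[0],-q[1],-q[2]]); return k[:2]/k[2]
E
python3 - <<'E'
from h import *
for n in("top","side"):
    c=robot.read_camera(n); cv2.imwrite(f"pics/{n}0.png",c["pixels"]); print(n,c.keys(),np.round(c["mtx"],1),np.round(c["eye"],3),np.round(c["rotation"],3))
s=robot.read_state(); print(s)
E
```

```text
top dict_keys(['pixels', 'mtx', 'eye', 'rotation']) [[473.7   0.  282.9]
 [  0.  473.7 216.5]
 [  0.    0.    1. ]] [ 0.513 -0.073  1.372] [ 0.064 -0.031 -1.545]
side dict_keys(['pixels', 'mtx', 'eye', 'rotation']) [[528.9   0.  282.3]
 [  0.  528.9 214.2]
 [  0.    0.    1. ]] [0.322 1.386 1.09 ] [ 0.113 -1.406 -2.599]
{'t': 0.1, 'q': array([ 1.03760096e+00,  1.31052446e-01,  1.48916771e+00,  3.06615821e-05,
        1.52299611e+00, -8.53655782e-02]), 'dq': array([-0.00092376, -0.00037751, -0.0032532 , -0.00140326, -0.00073119,
       -0.00152518]), 'joint_torque': array([ 5.18938086e-04, -5.61335707e+01, -4.93097484e+01,  7.70449173e-02,
        2.90262164e-02, -9.78856565e-05]), 'tool_pos': array([0.25949815, 0.54041845, 0.21771364]), 'orientation': array([-6.97471722e-01, -3.06265305e+00,  2.41431344e-03]), 'force': array([-0.32991338,  0.37954985, -1.28770444]), 'wrist_torque': array([-0.00570932, -0.00467677,  0.00721504]), 'gripper_force': 0.0, 'opening': 0.09309464142102003}
```

View pics/top0.png

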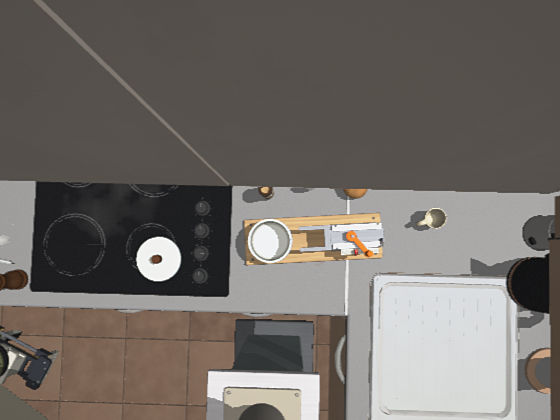

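View pics/side0.png

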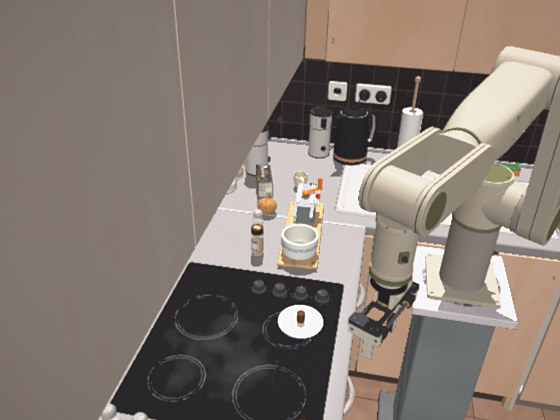

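The top view shows the cover at about (157,259) with its knob at (155,258), the crock at (269,241), and the lever pivot at (351,236) with its peg at (370,254). The side view confirms the layout, with the peg at about (320,187).

```bash
cat >> h.py <<'E'
_rc=robot.read_camera
def cam(n):
    c=_rc(n); c["rotation"]=R.from_rotvec(c["rotation"]).as_matrix(); return c
def blob(m,box=None):
    m=m.astype(np.uint8)
    if box: k=np.zeros_like(m); x0,x1,y0,y1=box; k[y0:y1,x0:x1]=1; m=m*k
    n,l,st,ce=cv2.connectedComponentsWithStats(m)
    o=sorted(range(1,n),key=lambda i:-st[i,4]); return [(st[i].tolist(),np.round(ce[i],1).tolist()) for i in o[:4]]
E
python3 - <<'E'
from h import *
c=cam("top"); hsv=cv2.cvtColor(c["pixels"],cv2.COLOR_BGR2HSV); h,s,v=cv2.split(hsv)
cv2.imwrite("pics/crop.png",cv2.resize(c["pixels"][180:290,230:400],None,fx=4.7,fy=4.7,interpolation=cv2.INTER_CUBIC))
cov=blob((v>130),(125,195,228,290)); print("cover",cov[:1]); 
x,y,w,hh,_=cov[0][0]; print(onz(c,x+w/2-.5,y+hh/2-.5,.02), w,hh)
k=blob((v<110)&(s>60),(140,170,245,270)); print("knob",k[:2]); print(onz(c,*k[0][1],.052))
o=blob((h<14)&(s>190)&(v>140),(335,385,225,262)); print("orange",o)
cr=blob((v>150)&(s<60),(243,296,215,268)); print("crock",cr[:2]); x,y,w,hh,_=cr[0][0]; print(onz(c,x+w/2-.5,y+hh/2-.5,.088),w,hh)
wd=((h>8)&(h<25)&(s>80)&(v>120)).astype(np.uint8); wd[:210]=0;wd[270:]=0;wd[:,:240]=0;wd[:,386:]=0
p=cv2.findNonZero(wd); r=cv2.minAreaRect(p); print(r); b=cv2.boxPoints(r); print([np.round(onz(c,*q,.018),3) for q in b])
for a in((351,236),(370,254)): print(onz(c,*a,.124 if a[0]<360 else .16))
w=cam("wrist"); print(w["eye"],np.round(w["rotation"],2),w["mtx"])
E
```

```text
cover [([136, 237, 45, 44, 1485], [158.3, 258.5])]
[0.4653155  0.31018981 0.02      ] 45 44
knob [([152, 255, 9, 8, 52], [155.9, 258.7])]
[0.46573068 0.30699049 0.052     ]
orange [([367, 250, 3, 6, 10], [367.7, 252.5]), ([352, 240, 9, 8, 9], [356.0, 243.1]), ([362, 250, 4, 2, 4], [363.5, 250.8]), ([348, 239, 3, 2, 3], [349.0, 239.7])]
crock [([243, 215, 53, 48, 1558], [268.6, 238.0]), ([243, 263, 53, 5, 193], [272.2, 265.6])]
[ 0.52970291 -0.00913361  0.088     ] 53 48
((312.5801086425781, 238.52210998535156), (45.04291915893555, 135.75946044921875), 86.98721313476562)
[array([0.583, 0.069, 0.018]), array([ 0.613, -0.318,  0.018]), array([ 0.485, -0.327,  0.018]), array([0.455, 0.058, 0.018])]
[ 0.54132652 -0.22612405  0.124     ]
[ 0.49602354 -0.2706425   0.16      ]
[0.19872303 0.57085193 0.38538244] [[ 0.43 -0.87 -0.22]
 [ 0.9   0.42  0.11]
 [-0.   -0.25  0.97]] [[294.59780506   0.         277.18033966]
 [  0.         294.59780506 208.45274965]
 [  0.           0.           1.        ]]
```

View pics/crop.png

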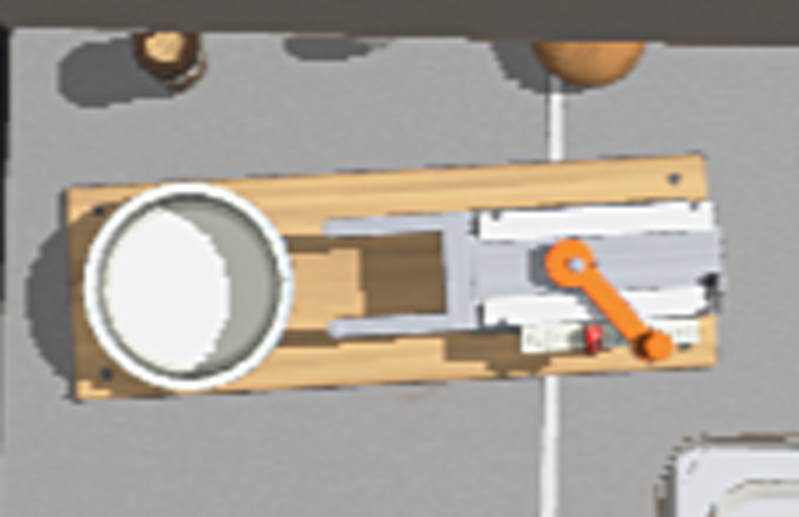

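The crop shows the crock ring at about (190,285), the pivot at (570,265), the peg at (655,345), and the red marker at (593,340) on the scale. The board measures 390x129 mm, which agrees with the given size. Next I hover over the cover.

Call:
play_rows(deltas=[-15,-6,2,0,93,-28.6,-12,4,0,93,-28.6,-12,4,0,93,-28.6,-12,4,0,93,-28.6,-12,4,0,93,-28.6,-12,4,0,93,-28.6,-12,4,0,93,-28.6,-12,4,0,93,-28.6,-12,4,0,93,-28.6,-12,4,0,93])

```text
t: 1.03
tool_pos: [0.4566, 0.3188, 0.1803]
orientation: [-0.697, -3.063, 0.0]
force: [-0.1, 1.0, 0.4]
opening: 0.0929
gripper_force: 0.0
```

Call:
play_rows(deltas=[-13.6,-6,2,0,93,0,0,0,0,93,0,0,0,0,93])

```text
t: 1.28
tool_pos: [0.4657, 0.3083, 0.1783]
orientation: [-0.701, -3.062, 0.0]
force: [0.4, 0.5, 0.1]
opening: 0.093
gripper_force: 0.0
```

```bash
cat >> h.py <<'E'
def tool():
    s=robot.read_state(); return np.array(s["tool_pos"]),R.from_rotvec(s["orientation"]).as_matrix()
def delta(p):
    t,r=tool(); return np.round(r.T@(np.array(p)-t)*1e3,1)
E
python3 - <<'E'
from h import *
c=cam("wrist"); cv2.imwrite("pics/w1.png",c["pixels"]); print(tool(), robot.read_state()["q"]); print(c["eye"])
print("pred knob",proj(c,(.4655,.3085,.052)), "pred tcp",proj(c,tool()[0]))
E
```

```text
(array([0.46526262, 0.30906718, 0.17850153]), array([[-9.01106238e-01,  4.33597857e-01, -6.67750903e-04],
       [ 4.33597820e-01,  9.01106480e-01,  2.06929987e-04],
       [ 6.91439064e-04, -1.03069433e-04, -9.99999756e-01]])) [ 4.94220908e-01  4.11184596e-02  1.65618388e+00  5.02901168e-04
  1.44478002e+00 -6.28157040e-01]
[0.40497078 0.338595   0.34588189]
pred knob [276.36415876 201.0198242 ] pred tcp [276.52873757 247.01023296]
```

View pics/w1.png

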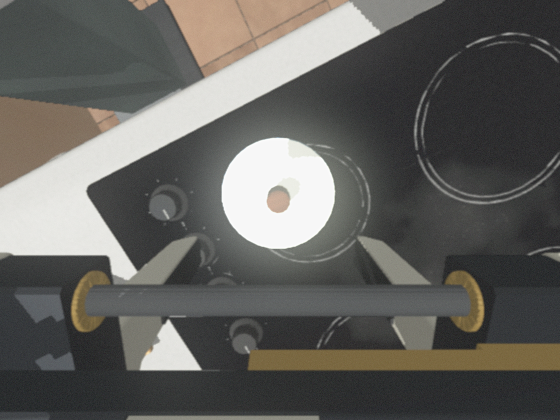

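The wrist view shows the cover flange at about (278,193) and the knob top at about (278,199), close to the predicted (276,201). I'll fit both to refine.

Run:
```python
from h import *
c=cam("wrist"); hsv=cv2.cvtColor(c["pixels"],cv2.COLOR_BGR2HSV); h,s,v=cv2.split(hsv)
m=((v>150)&(s<60)).astype(np.uint8); k=np.zeros_like(m); k[125:252,215:345]=1; m*=k
cs=max(cv2.findContours(m,cv2.RETR_EXTERNAL,cv2.CHAIN_APPROX_NONE)[0],key=cv2.contourArea)
pts=np.array([onz(c,*q,.019)[:2] for q in cs[:,0].astype(float)],np.float32)
print("flange",cv2.minEnclosingCircle(pts),cv2.fitEllipse(pts))
kb=blob((s>60)&(v<240),(255,300,180,225)); print(kb); print(onz(c,*kb[0][1],.052))
t,r=tool(); print(t)
```

```text
flange ((0.46874764561653137, 0.31026116013526917), 0.06652498990297318) ((0.4672750234603882, 0.30923980474472046), (0.12823213636875153, 0.12841953337192535), 68.849365234375)
[([267, 200, 4, 4, 8], [268.1, 201.5]), ([272, 205, 2, 2, 3], [272.7, 205.7]), ([282, 198, 1, 1, 1], [282.0, 198.0]), ([272, 200, 1, 1, 1], [272.0, 200.0])]
[0.46194784 0.30145629 0.052     ]
[0.46508534 0.30956748 0.1787334 ]
```

Call:
play_rows(deltas=[-1.5,0.7,20,0,93,0,0,30,0,93,0,0,30,0,93,0,0,30,0,80,0,0,20,0,60,0,0,12,0,50,0,0,10,0,45,0,0,0,0,45])

```text
t: 2.05
tool_pos: [0.4659, 0.309, 0.0251]
orientation: [-0.695, -3.062, 0.002]
force: [0.4, -0.7, -0.8]
opening: 0.0646
gripper_force: 0.0
```

Call:
play_rows(deltas=[0,0,0,0,20,0,0,0,0,10,0,0,0,0,10,0,0,0,0,10,0,0,0,0,10,0,0,0,0,10], newtons=30)

```text
t: 2.55
tool_pos: [0.4677, 0.3088, 0.0273]
orientation: [0.697, 3.062, 0.0]
force: [-0.8, -0.4, 3.5]
opening: 0.0255
gripper_force: 30.0
```

Call:
play_rows(deltas=[0,0,-10,0,10,0,0,-25,0,10,0,0,-35,0,10,0,0,-35,0,10,0,0,-35,-6.5,10,0,0,-34,-6.5,10,0,0,0,-6.5,10,0,0,0,-6.2,10,0,0,0,0,10])

```text
t: 3.3
tool_pos: [0.4674, 0.3089, 0.2019]
orientation: [-0.009, 3.14, 0.001]
force: [-0.2, 0.1, -4.1]
opening: 0.0255
gripper_force: 30.0
```

Call:
play_rows(deltas=[-4,-10,0,0,10,-10,-22,0,0,10,-12,-27,0,0,10,-12,-27,0,0,10,-11,-26,0,0,10,-8,-20,0,0,10,-5,-10,0,0,10,-1,-2,0,0,10,0,0,0,0,10,0,0,0,0,10])

```text
t: 4.13
tool_pos: [0.5299, 0.1655, 0.2003]
orientation: [-0.0, -3.141, -0.001]
force: [-0.8, 0.6, -2.4]
opening: 0.0255
gripper_force: 30.0
```

Run:
```python
from h import *
c=cam("wrist"); cv2.imwrite("pics/w2.png",c["pixels"]); s=robot.read_state(); print(tool(), s["q"],s["opening"]); print(c["eye"])
print("pred crock",proj(c,(.527,-.01,.088)),"tip",proj(c,tool()[0]))
```

```text
(array([0.52984144, 0.16583254, 0.2004162 ]), array([[-9.99999410e-01, -8.41874959e-04, -6.85978838e-04],
       [-8.42108446e-04,  9.99999588e-01,  3.40153125e-04],
       [ 6.85692189e-04,  3.40730593e-04, -9.99999707e-01]])) [ 2.10649362e-01  1.90678665e-02  1.63837625e+00  4.77836813e-04
  1.48474824e+00 -1.36103017e+00] 0.025430994643754368
[0.46230093 0.16575068 0.36791949]
pred crock [ 96.430894  201.4097452] tip [277.00129449 247.4935015 ]
```

View pics/w2.png

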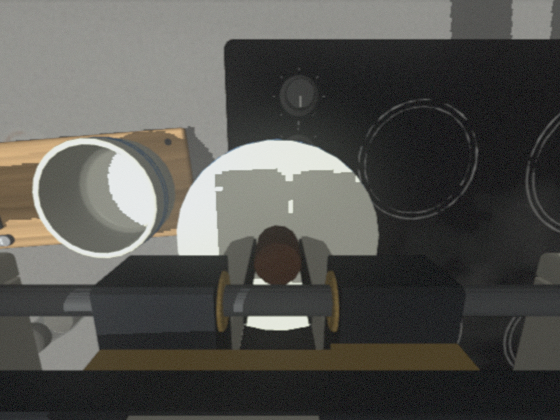

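The crock rim is visible: left edge at x=34, top at y=138, bottom at y=257. The held cover's flange shows its upper arc from (178,235) over (278,140) to (378,235). I'll fit circles to both.

```bash
cat >> h.py <<'E'
from scipy.optimize import least_squares
def arc(c,ctr,z,rad,angs,lo,hi,sign,thr=14):
    """edge points found along rays from ctr in plane z: strongest gradient (sign) between radii lo..hi"""
    g=cv2.GaussianBlur(cv2.cvtColor(c["pixels"],cv2.COLOR_BGR2GRAY),(3,3),0).astype(np.float32); rr=np.arange(lo,hi,.0003); P=[]
    for a in np.radians(angs):
        uv=np.array([proj(c,(ctr[0]+r*np.cos(a),ctr[1]+r*np.sin(a),z)) for r in rr],np.float32)
        val=cv2.remap(g,uv[:,:1],uv[:,1:],cv2.INTER_LINEAR)[:,0]; d=sign*(val[6:]-val[:-6]); i=d.argmax()
        if d[i]>thr: r=rr[i+3]; P.append((ctr[0]+r*np.cos(a),ctr[1]+r*np.sin(a)))
    P=np.array(P); f=lambda x:np.hypot(*(P-x[:2]).T)-x[2]
    o=least_squares(f,[*ctr,rad],loss="soft_l1",f_scale=.0008); return np.round(o.x,4),len(P),np.round(np.median(abs(f(o.x))),5)
E
python3 - <<'E'
from h import *
c=cam("wrist"); t,_=tool(); print(t)
# world angles: image up = -x (180deg), image left = -y (270)
ctr=(.527,-.010)
for _ in range(2):
    o=arc(c,ctr,.088,.060,range(160,385,4),.052,.070,-1,25); print("rim outer",o); ctr=o[0][:2]
ctr=o[0][:2]; print("rim inner",arc(c,ctr,.088,.054,range(0,360,4),.048,.058,1,20))
for z in(t[2]-.006,t[2]-.009): print("flange",arc(c,t[:2],z,.063,range(120,241,3),.055,.072,-1,25))
k=proj(c,(*t[:2],t[2]+.026)); print(k)
E
```

```text
[0.52986788 0.16599838 0.20051087]
rim outer (array([ 0.5264, -0.0113,  0.0598]), 57, np.float64(0.00017))
rim outer (array([ 0.5265, -0.0112,  0.06  ]), 57, np.float64(0.0002))
rim inner (array([ 0.5263, -0.0116,  0.0541]), 68, np.float64(0.00014))
flange (array([0.5288, 0.1663, 0.0628]), 41, np.float64(0.00011))
flange (array([0.53  , 0.1663, 0.064 ]), 41, np.float64(0.00012))
[276.72345939 266.41022672]
```

The rim fits at (.5264,-.0113) with r=60.0 mm and the flange at (.5288,.1663) with r=62.8 mm, both matching the given sizes. I move across and descend partway.

Call:
play_rows(deltas=[0,-8,0,0,10,0.4,-20,0,0,10,0.4,-28,0,0,10,0.4,-30,0,0,10,0.4,-30,0,0,10,0.4,-28,0,0,10,0.4,-20,0,0,10,0,-10,0,0,10,0,-3.6,0,0,10,0,0,0,0,10])

```text
t: 5.07
tool_pos: [0.5281, -0.0128, 0.2007]
orientation: [-0.0, 3.141, 0.0]
force: [-0.4, 0.0, -2.7]
opening: 0.0252
gripper_force: 30.0
```

Call:
play_rows(deltas=[0,0,15,0,10,0,0,25,0,10,0,0,25,0,10,0,0,12,0,10,0,0,5,0,10,0,0,0,0,10,0,0,0,0,10])

```text
t: 5.65
tool_pos: [0.5287, -0.0122, 0.1196]
orientation: [-0.002, 3.141, -0.0]
force: [0.7, -0.0, -2.8]
opening: 0.0251
gripper_force: 30.0
```

Run:
```python
from h import *
c=cam("wrist"); s=robot.read_state(); T=np.mean([tool()[0] for _ in range(5)],0); print(T,s["force"],s["opening"])
t=T
print("flange",arc(c,t[:2],t[2]-.006,.063,range(120,241,3),.055,.072,-1,25))
c=cam("top"); print(arc(c,(.5264,-.0113),t[2]-.006,.063,range(0,360,5),.055,.072,-1,25))
```

```text
[ 0.52921298 -0.01244944  0.12024707] [-0.22192387 -1.13666951 -2.35603282] 0.02520975516242568
flange (array([ 0.5265, -0.0137,  0.0632]), 34, np.float64(0.00101))
(array([0.5311, 0.0288, 0.1095]), 9, np.float64(0.0003))
```

Call:
play_rows(deltas=[0.7,0.6,3,0,10,0,0,3,0,10,0,0,3,0,10,0,0,3,0,10,0,0,2,0,10,0,0,1,0,10,0,0,1,0,10,0,0,0,0,10])

```text
t: 6.42
tool_pos: [0.5273, -0.0121, 0.1024]
orientation: [0.001, -3.141, -0.0]
force: [0.5, 0.4, -2.4]
opening: 0.0254
gripper_force: 30.0
```

Call:
play_rows(deltas=[0,0,1,0,10,0,0,0.5,0,10,0,0,0,0,10,0,0,0,0,10])

```text
t: 6.75
tool_pos: [0.5275, -0.0121, 0.1012]
orientation: [-0.001, 3.141, -0.0]
force: [0.7, -0.2, -2.6]
opening: 0.0258
gripper_force: 30.0
```

Call:
play_rows(deltas=[0,0,0.5,0,10,0,0,0.5,0,10,0,0,0,0,10,0,0,0,0,10])

```text
t: 7.08
tool_pos: [0.5275, -0.0121, 0.1011]
orientation: [-0.001, 3.141, -0.0]
force: [-4.6, 0.4, 5.9]
opening: 0.0255
gripper_force: 30.0
```

Call:
play_rows(deltas=[0,0,0.5,0,10,0,0,0,0,10,0,0,0,0,10])

```text
t: 7.33
tool_pos: [0.5275, -0.0121, 0.1011]
orientation: [-0.001, 3.141, -0.0]
force: [-7.7, 1.7, 9.6]
opening: 0.0253
gripper_force: 30.0
```

Call:
play_rows(deltas=[0.7,0,0,0,10,0,0,0,0,10,0,0,0,0,10])

```text
t: 7.58
tool_pos: [0.5275, -0.0121, 0.1011]
orientation: [-0.001, 3.14, -0.0]
force: [-3.3, 0.6, 6.0]
opening: 0.0256
gripper_force: 30.0
```

Call:
play_rows(deltas=[0,0,0,0,28,0,0,0,0,34,0,0,0,0,45,0,0,0,0,50,0,0,0,0,50,0,0,0,0,50])

```text
t: 8.08
tool_pos: [0.5267, -0.0121, 0.0995]
orientation: [0.001, -3.141, -0.0]
force: [0.1, 0.4, 0.5]
opening: 0.0497
gripper_force: 0.0
```

Call:
play_rows(deltas=[0,0,-10,0,50,0,0,-25,0,50,0,0,-35,0,50,0,0,-30,0,50,0,10,0,0,50,0,30,0,0,50,0,35,0,0,50,0,35,0,0,50,0,20,0,0,50,0,0,0,0,50])

```text
t: 8.92
tool_pos: [0.5263, 0.1217, 0.2003]
orientation: [-0.007, 3.141, 0.002]
force: [0.0, 0.3, -0.1]
opening: 0.0499
gripper_force: 0.0
```

Run:
```python
from h import *
c=cam("wrist"); print(tool()[0])
ctr=(.5264,-.0113)
for z,r in((.102,.063),(.096,.063)): print("flange",z,arc(c,ctr,z,r,range(150,395,4),.052,.074,-1,25))
for n in("wrist",): cv2.imwrite("pics/w3.png",c["pixels"])
```

```text
[0.52646333 0.11973098 0.20015861]
flange 0.102 (array([ 0.5234, -0.0103,  0.0596]), 52, np.float64(0.00061))
flange 0.096 (array([ 0.5238, -0.0139,  0.06  ]), 58, np.float64(0.00107))
```

View pics/w3.png

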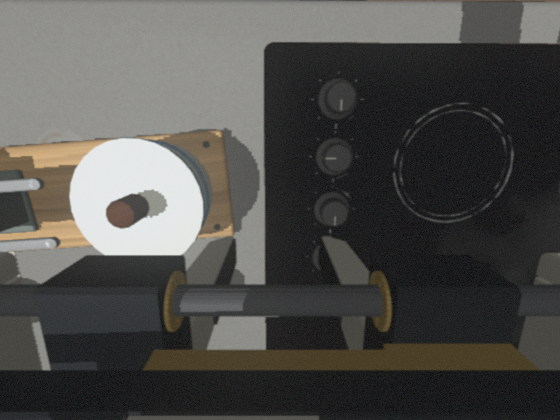

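The cover looks seated and level, with its flange spanning x=70..205 and y=139..262 and the knob at (121,212). I now move over the lever for a look and check the seating numerically.

Run:
```python
from h import *
c=cam("wrist")
a=np.radians(range(0,360,3))
P=np.array([proj(c,(.5264+.063*np.cos(t),-.0113+.063*np.sin(t),.102)) for t in a]); print(P.min(0),P.max(0)); print("knob",proj(c,(.5264,-.0113,.134)))
g=cv2.cvtColor(c["pixels"],cv2.COLOR_BGR2GRAY); print(g[195,60:85],g[195,190:220],g[130:150,135])
hsv=cv2.cvtColor(c["pixels"],cv2.COLOR_BGR2HSV); h,s,v=cv2.split(hsv); print(blob((v<130)&(s>70)&((h<20)|(h>170)),(95,150,190,235))[0])
```

```text
[ 66.79705834 137.34048143] [203.57335064 269.13804579]
knob [117.66696461 216.56031282]
[ 97 100  98 100 102  99  98 103 102  96 107 156 215 231 232 231 231 231
 231 232 231 231 230 232 231] [231 230 231 230 231 230 232 232 230 232 230 231 219 171 107  85  93  91
  88  82  83  84  89  92  93  98  97  96  97  95] [148 150 150 151 152 146 132 135 179 229 232 232 231 231 232 231 231 231
 232 232]
([109, 203, 26, 24, 423], [121.5, 214.4])
```

Call:
play_rows(deltas=[0,-15,-10,0,50,0,-30,-15,0,50,0,-36,-15,0,50,0,-36,-15,0,50,0,-36,-15,0,50,0,-36,-10,0,50,0,-36,0,0,50,0,-36,0,0,50,0,-36,0,0,50,0,-30,0,0,50])

```text
t: 9.85
tool_pos: [0.5257, -0.2131, 0.2801]
orientation: [0.003, 3.141, -0.002]
force: [0.3, -0.2, -0.4]
opening: 0.0502
gripper_force: 0.0
```

Call:
play_rows(deltas=[0,-14,0,0,50,0,0,0,0,50,0,0,0,0,50,0,0,0,0,50])

```text
t: 10.18
tool_pos: [0.5267, -0.2226, 0.2797]
orientation: [0.001, -3.142, -0.001]
force: [-0.9, -0.1, 0.4]
opening: 0.0498
gripper_force: 0.0
```

Run:
```python
from h import *
c=cam("wrist"); print(tool()[0],robot.read_state()["q"])
cv2.imwrite("pics/w4.png",cv2.resize(c["pixels"][60:330,90:450],None,fx=2.2,fy=2.2,interpolation=cv2.INTER_CUBIC)); cv2.imwrite("pics/w4full.png",c["pixels"])
np.savez("w4.npz",**c)
```

```text
[ 0.52689026 -0.22212759  0.27976944] [-4.88879793e-01  3.65920467e-02  1.47676054e+00  3.71019554e-04
  1.62833926e+00 -2.06117881e+00]
```

View pics/w4.png

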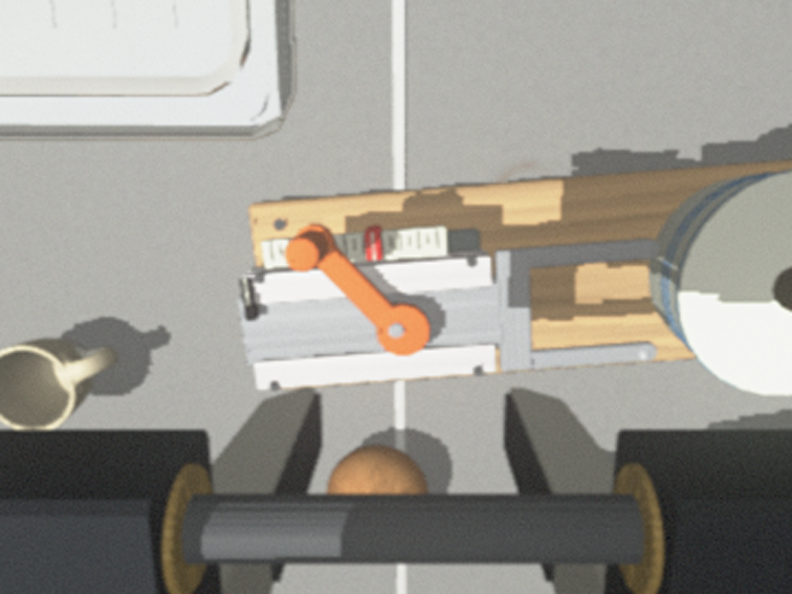

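The crop shows the orange pivot at (400,330), the peg top at (303,252) and the red marker with its white line at about (374,243). The black pointer is at about (249,297) at the back end, and the onion is behind the guide. Now metric positions.

Run:
```python
from h import *
c=dict(np.load("w4.npz")); im=c["pixels"]; h,s,v=cv2.split(cv2.cvtColor(im,cv2.COLOR_BGR2HSV))
up=lambda x,y:(90+(x+.5)/2.2-.5,60+(y+.5)/2.2-.5)
th=np.radians(4.4); X=np.array([-np.sin(th),np.cos(th)]); Y=np.array([-np.cos(th),-np.sin(th)]); O=np.array([.5264,-.0113])-.09*X
st=lambda p:np.round([(p[:2]-O)@X*1e3,(p[:2]-O)@Y*1e3],1)
x,y=up(374,243);x,y=int(x),int(y)
red=blob(((h<6)|(h>174))&(s>170)&(v>60),(x-15,x+15,y-15,y+15)); print("red",red[:3]); 
org=((h>5)&(h<14)&(s>170)&(v>150)); b=blob(org,(200,300,150,235)); print("orange",b[:2])
for n,q,z in(("marker",red[0][1],.111),("pegtop",up(303,252),.160),("pivot",up(398,331),.124),("pointer",up(249,285),.111),("ptr far end",up(252,315),.111)):
    p=onz(c,*q,z); print(n,np.round(q,1),np.round(p,4),st(p))
for n,q in(("guide bl",(257,389)),("guide br",(494,372)),("guide tl",(258,302)),("guide tr",(490,257))): p=onz(c,*up(*q),.108); print(n,np.round(p,4),st(p))
x,y=map(int,up(249,297)); print("crop"); cv2.imwrite("pics/w5.png",cv2.resize(im[150:240,190:290],None,fx=7,fy=6.5,interpolation=cv2.INTER_CUBIC))
```

```text
red []
orange []Traceback (most recent call last):
  File "<stdin>", line 9, in <module>
IndexError: list index out of range
```

```bash
cat > m.py <<'E'
from h import *
up=lambda x,y:(90+(x+.5)/2.2-.5,60+(y+.5)/2.2-.5)
th=np.radians(4.4); X=np.array([-np.sin(th),np.cos(th)]); Y=np.array([-np.cos(th),-np.sin(th)]); O=np.array([.5264,-.0113])-.09*X
st=lambda p:np.round([(p[:2]-O)@X*1e3,(p[:2]-O)@Y*1e3],1)
E
python3 - <<'E'
from m import *
c=dict(np.load("w4.npz")); im=c["pixels"]; h,s,v=cv2.split(cv2.cvtColor(im,cv2.COLOR_BGR2HSV))
print(im.shape,im[170,255:265],h[210,271],s[210,271],v[210,271])
red=blob(((h<5)|(h>172))&(s>110),(245,275,155,185)); print("red",red[:3])
b=blob(((h<16)&(s>150)),(215,300,150,225)); print("orange",b[:2])
for n,q,z in(("marker",up(374,243),.111),("pegtop",up(303,252),.160),("pivot",up(398,331),.124),("pointer",up(249,285),.111),("ptr far end",up(252,315),.111)):
    p=onz(c,*q,z); print(n,np.round(q,1),np.round(p,4),st(p))
for n,q in(("guide bl",(257,389)),("guide br",(494,372)),("guide tl",(258,302)),("guide tr",(490,257))): p=onz(c,*up(*q),.108); print(n,np.round(p,4),st(p))
cv2.imwrite("pics/w5.png",cv2.resize(im[150:240,190:290],None,fx=7,fy=6.5,interpolation=cv2.INTER_CUBIC))
E
```

```text
(420, 560, 3) [[ 97 104 126]
 [ 85  90 146]
 [ 79  86 158]
 [ 99 106 163]
 [117 129 177]
 [104 112 194]
 [ 82  88 216]
 [ 78  82 210]
 [ 96 103 149]
 [129 141 145]] 90 4 206
red [([256, 163, 8, 15, 74], [259.6, 170.1])]
orange [([221, 168, 64, 53, 808], [255.6, 194.3]), ([226, 163, 11, 4, 18], [231.8, 163.9])]
marker [259.7 170.2] [ 0.5006 -0.2418  0.111 ] [-137.8   43.4]
pegtop [227.5 174.3] [ 0.4985 -0.2706  0.16  ] [-166.4   47.7]
pivot [270.6 210.2] [ 0.5444 -0.2293  0.124 ] [-128.8   -1.2]
pointer [202.9 189.3] [ 0.5227 -0.308   0.111 ] [-205.5   26.4]
ptr far end [204.3 202.9] [ 0.539  -0.3074  0.111 ] [-206.2   10.2]
guide bl [ 0.5818 -0.308   0.108 ] [-210.   -32.5]
guide br [ 0.5719 -0.1769  0.108 ] [-78.7 -32.7]
guide tl [ 0.5325 -0.3045  0.108 ] [-202.8   16.4]
guide tr [ 0.5083 -0.1811  0.108 ] [-77.9  31. ]
```

View pics/w5.png

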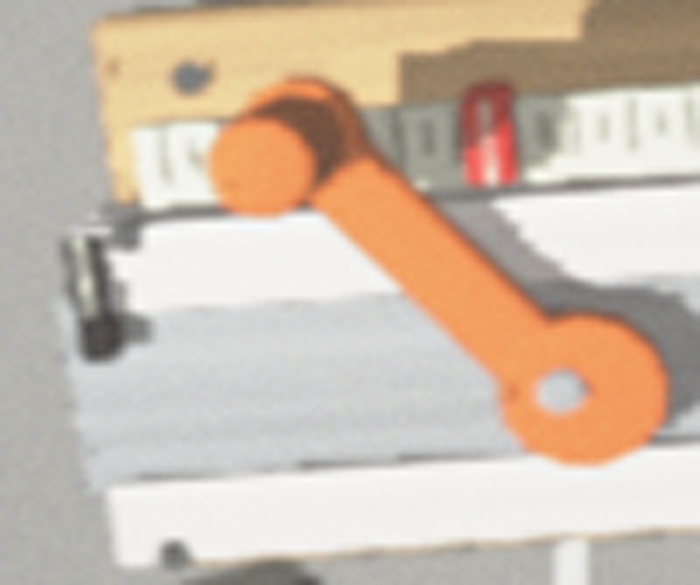

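Station-frame points agree with the given geometry: guide corners (-210,-32.5) and (-79,-33), pivot near y=0, and a peg arm of about 61 mm. I go over the peg, turn so the fingers close along the lever, and descend.

Call:
play_rows(deltas=[8,-14,10,0,50,11,-20,20,0,50,9.4,-14.5,20,0,50,0,0,20,6.8,50,0,0,15,6.8,50,0,0,5,6.8,50,0,0,0,6.8,50,0,0,0,6.8,50,0,0,0,6.8,50,0,0,0,6.9,50])

```text
t: 11.07
tool_pos: [0.499, -0.2701, 0.1898]
orientation: [1.274, 2.871, 0.0]
force: [-0.3, 0.5, -0.5]
opening: 0.0501
gripper_force: 0.0
```

Call:
play_rows(deltas=[0,0,0,0,50,0,0,0,0,50])

```text
t: 11.23
tool_pos: [0.4989, -0.2705, 0.1899]
orientation: [1.261, 2.877, 0.0]
force: [-0.4, -0.3, 0.5]
opening: 0.0501
gripper_force: 0.0
```

Run:
```python
from m import *
c=cam("wrist"); t,r=tool(); print(t,st(t),r[:,1],robot.read_state()["q"]); h,s,v=cv2.split(cv2.cvtColor(c["pixels"],cv2.COLOR_BGR2HSV))
print("pred peg",proj(c,(.4985,-.2706,.16)))
u,w=map(int,proj(c,(.4985,-.2706,.16)))
m=((h<16)&(s>150)).astype(np.uint8); b=blob(m,(u-40,u+40,w-60,w+60)); print(b[:2])
cv2.imwrite("pics/w6.png",c["pixels"])
w4=dict(np.load("w4.npz")); 
for n,q in(("mark",(190+488/7-.5,150+172/6.5-.5)),("ptr tip",(190+86/7-.5,150+240/6.5-.5)),("ptr line",(190+92/7-.5,150+275/6.5-.5))): print(n,st(onz(w4,*q,.111)))
```

```text
[ 0.49882387 -0.27070241  0.18982658] [-166.5   47.4] [7.35178356e-01 6.77873716e-01 1.05562898e-04] [-5.87583095e-01  5.76425891e-02  1.61823165e+00  6.01105884e-05
  1.46551733e+00 -1.33245596e+00]
pred peg [274.97790192 232.23914848]
[([285, 211, 29, 15, 401], [299.8, 218.4]), ([266, 224, 20, 20, 297], [275.2, 233.6])]
mark [-139.    36.9]
ptr tip [-206.3   29.8]
ptr line [-206.2   23.5]
```

View pics/w6.png

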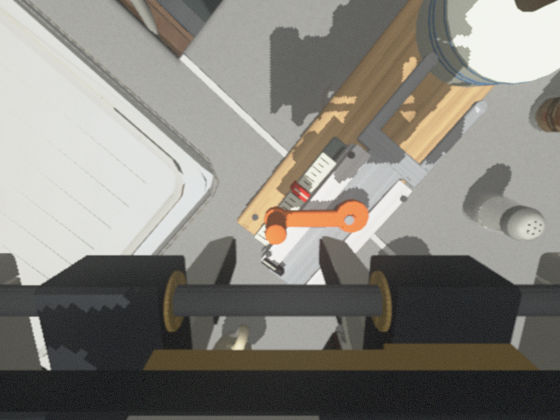

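The peg top at (275,234) matches the predicted (275,232), between the fingers. The required travel is about 67 mm. Descend and grip.

Call:
play_rows(deltas=[-0.8,0,15,0,50,0,0,20,0,50,0,0,15,0,50,0,0,8,0,50,0,0,0,0,50,0,0,0,0,30,0,0,0,0,18,0,0,0,0,8,0,0,0,0,5,0,0,0,0,5], newtons=40)

```text
t: 12.12
tool_pos: [0.4995, -0.2725, 0.1325]
orientation: [1.268, 2.873, -0.0]
force: [0.1, 0.6, -0.2]
opening: 0.0211
gripper_force: 0.0
```

Call:
play_rows(deltas=[0,0,0,0,5,0,0,0,0,5])

```text
t: 12.28
tool_pos: [0.4992, -0.2727, 0.1322]
orientation: [1.269, 2.873, -0.001]
force: [-1.2, -1.5, 2.5]
opening: 0.0152
gripper_force: 40.0
```

Run:
```python
from m import *
t,r=tool(); y=r[:2,1]; print(st(t),t, "tool x,y in station",np.round([r[:2,0]@X,r[:2,0]@Y,y@X,y@Y],3)); s=robot.read_state(); print(s["opening"],s["gripper_force"],s["force"])
```

```text
[-168.5   47.1] [ 0.49922897 -0.27266712  0.13220893] tool x,y in station [ 0.789  0.615  0.615 -0.789]
0.015206729889399494 40.00070035457611 [-1.198134   -1.51948275  2.45371718]
```

Call:
play_rows(deltas=[3,2.3,0,0,5,6,4.7,0,0,5,8,6.2,0,0,5,8,6.2,0,0,5,8,6.2,0,0,5,8,6.2,0,0,5,7,5.5,0,0,5,4,3.1,0,0,5,0.9,0.8,0,0,5,0,0,0,0,5])

```text
t: 13.12
tool_pos: [0.4936, -0.2044, 0.1321]
orientation: [1.268, 2.874, -0.001]
force: [-2.4, -4.6, 6.0]
opening: 0.0154
gripper_force: 40.0
```

Run:
```python
from m import *
c=cam("wrist"); t,r=tool(); print(st(t),t); s=robot.read_state(); print(s["opening"],s["gripper_force"],s["force"])
im=c["pixels"]
import itertools
w=lambda a,b,z=.111:proj(c,(*(O+X*a/1e3+Y*b/1e3),z))
print(w(-139,35),w(-139,31),w(-129,31),w(-139,20))
u,v=map(int,w(-139,33)); print(u,v); x0,y0=max(u-40,0),max(v-35,0)
cv2.imwrite("pics/w7.png",cv2.resize(im[y0:y0+70,x0:x0+80],None,fx=8,fy=8,interpolation=cv2.INTER_CUBIC)); print(x0,y0); np.savez("w7.npz",**c)
```

```text
[-100.2   47.5] [ 0.4936235  -0.20453572  0.13211939]
0.01555376323196418 40.0027871131897 [-3.10828488 -3.51827751  5.11960695]
[255.59039875 287.85141837] [260.07695444 290.96393391] [268.63130586 280.93532214] [272.28078188 299.43025087]
257 289
217 254
```

View pics/w7.png

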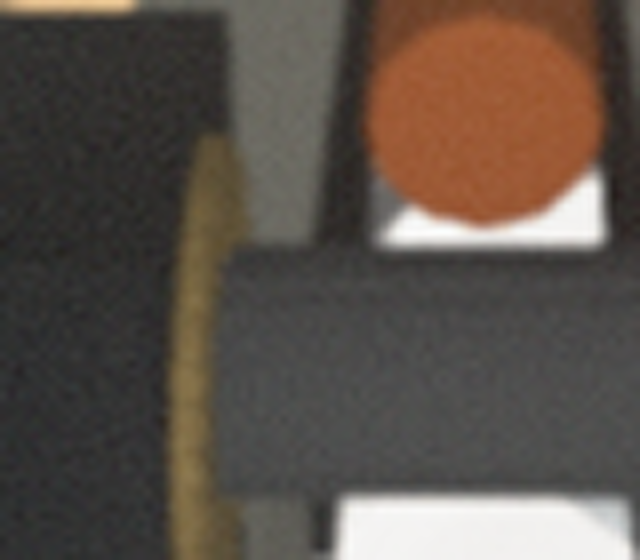

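The pointer is hidden behind the gripper in this view; only the peg top shows, at (485,115) in the crop. I'll check the travel with sub-pixel profiles from the earlier frame.

Run:
```python
from m import *
c=dict(np.load("w4.npz")); g=cv2.cvtColor(c["pixels"],cv2.COLOR_BGR2GRAY).astype(np.float32)
sat=cv2.cvtColor(c["pixels"],cv2.COLOR_BGR2HSV)[:,:,1].astype(np.float32)
xs=np.arange(-215,-196,1.); 
for b in(30,27,24,21,18):
    uv=np.array([proj(c,(*(O+X*a/1e3+Y*b/1e3),.111)) for a in xs],np.float32); print("p",b,cv2.remap(g,uv[:,:1],uv[:,1:],1)[:,0].astype(int))
xs=np.arange(-148,-129,1.)
for b in(44,41,38,36,34):
    uv=np.array([proj(c,(*(O+X*a/1e3+Y*b/1e3),.111)) for a in xs],np.float32); print("m",b,cv2.remap(sat,uv[:,:1],uv[:,1:],1)[:,0].astype(int))
T=np.array([st(tool()[0]) for _ in range(1)]);print(T)
```

```text
p 30 [181 181 181 178 166 157 166 186 188 146 132 149 156 145 131 125 125 139
 193]
p 27 [179 181 181 174 156 129 136 161 155 123 103 128 183 210 210 202 201 214
 231]
p 24 [178 178 179 177 164 146 141 168 171 122  96 112 163 219 242 243 243 243
 243]
p 21 [179 179 180 174 150 128 153 191 187 131  87 111 140 163 193 224 240 242
 242]
p 18 [179 185 193 196 185 153 140 158 151 121 101 112 141 162 203 232 243 244
 242]
m 44 [ 25  23  21  21  33  66 108 126 105  88 101 133 156 144  83  30  23  23
  24]
m 41 [ 22  25  21  21  39  81 126 142 121  94 101 133 156 144  95  36  26  20
  23]
m 38 [ 23  23  23  20  35  83 131 146 121  84  74 120 156 141  88  40  24  23
  21]
m 36 [ 20  21  22  22  34  83 127 138 107  67  64 119 152 126  71  32  16  11
  10]
m 34 [19 16 16 17 20 27 54 64 54 40 42 58 63 43 26 19 18 18 17]
[[-100.2   47.5]]
```

Sub-pixel profiles give a pointer line at -207.5 and a mark line at -138.5, so the travel should be 69 mm. I add about 1 mm, dwell, then swing the lever on its arc.

Call:
play_rows(deltas=[0.8,0.6,0,0,5,0,0,0,0,5,0,0,0,0,5,0,0,0,0,5,0,0,0,0,5])

```text
t: 13.58
tool_pos: [0.4936, -0.2038, 0.1321]
orientation: [1.268, 2.874, -0.001]
force: [-3.2, -4.1, 6.1]
opening: 0.0152
gripper_force: 40.0
```

Call:
play_rows(deltas=[-5.2,0.2,0,-5,5,-5.2,0.2,0,-5,5,-5.2,0.2,0,-5,5,0,0,0,0,5,0,0,0,0,5])

```text
t: 14.0
tool_pos: [0.5059, -0.2142, 0.1321]
orientation: [0.882, 3.014, -0.001]
force: [-1.6, -5.7, 4.7]
opening: 0.0151
gripper_force: 40.0
```

Run:
```python
from m import *
s=robot.read_state(); t,r=tool(); F=s["force"]; print(st(t), np.degrees(np.arctan2(r[:2,1]@Y,r[:2,1]@X)), "F st",F[:2]@X,F[:2]@Y,F[2],s["opening"],s["gripper_force"],s["q"][5])
```

```text
[-110.7   36. ] -37.02776629817175 F st -5.565873251569722 2.0423083606400065 4.65844893097342 0.015099373922099086 40.00170350074768 -1.494670858779262
```

Call:
play_rows(deltas=[-5.2,0.2,0,-5,5,-5.2,0.2,0,-5,5,-5.2,0.2,0,-5,5,-5.2,0.2,0,-5,5,-5.2,0.2,0,-5,5,-5.2,0.2,0,-5,5,0,0,0,0,5,0,0,0,0,5])

```text
t: 14.67
tool_pos: [0.5356, -0.2235, 0.1322]
orientation: [0.076, 3.139, -0.001]
force: [2.0, -3.1, 3.5]
opening: 0.0151
gripper_force: 40.0
```

```bash
cat > chk.py <<'E'
from m import *
s=robot.read_state(); t,r=tool(); F=s["force"]; print(st(t), np.degrees(np.arctan2(r[:2,1]@Y,r[:2,1]@X)), "F st",F[:2]@X,F[:2]@Y,F[2],s["opening"],s["gripper_force"],s["q"][5],s["t"])
c=cam("wrist"); g=cv2.cvtColor(c["pixels"],cv2.COLOR_BGR2GRAY).astype(np.float32); sat=cv2.cvtColor(c["pixels"],cv2.COLOR_BGR2HSV)[:,:,1].astype(np.float32)
xs=np.arange(-152,-125,1.)
for im,B in((sat,(42,39,36)),(g,(30,27,24,21))):
  for b in B:
    uv=np.array([proj(c,(*(O+X*a/1e3+Y*b/1e3),.111)) for a in xs],np.float32); print(b,uv[13].astype(int),cv2.remap(im,uv[:,:1],uv[:,1:],1)[:,0].astype(int))
E
python3 chk.py
```

```text
[-122.3    7.1] -7.170519456410047 F st -3.254566580833447 -1.7321911130654952 3.4533370568664803 0.015078864857426232 40.00144422054291 -2.006262410469683 14.6667
42 [244 188] [ 21  11   6   6  17  23   7   6   9  31 114 139 113  53  89 147 144 131
  97  36  22  24  22  22  20  22  23]
39 [244 192] [ 10   8   6   6   6   7   6   6   7  23 103 140 105  38  87 146 140 128
  92  39  21  20  18  21  21  20  19]
36 [245 197] [  7   7   8  12  24  20  17  16  15  37 108 139 110  54  92 138 137 104
  37  19  22  20  21  21  20  20  19]
30 [247 206] [244 244 244 228 177 171 163 165 161 152 110  93 117 109  85 110 148 161
 160 160 159 160 158 158 158 159 157]
27 [247 210] [243 243 240 193 156 157 159 158 157 145  91  86 128 112  74  84 129 155
 157 156 154 154 153 155 155 155 154]
24 [248 214] [242 242 229 165 154 154 153 155 156 137  89  86 132 119  71  85 135 154
 152 151 152 151 149 150 152 150 149]
21 [249 219] [242 243 234 174 158 159 158 156 157 135  89  86 130 116  74  84 135 154
 154 157 155 155 154 153 153 154 153]
```

The mark and pointer lines are now both visible: -138.9 against -139.6, a 0.7 mm difference. I close the last few degrees.

Call:
play_rows(deltas=[-4.2,0.2,0,-4,5,-3.6,0.1,0,-3.2,5,-0.5,0.3,0,0,5,0,0,0,0,5,0,0,0,0,5,0,0,0,0,5])

```text
t: 15.22
tool_pos: [0.5428, -0.2235, 0.1321]
orientation: [0.12, -3.139, 0.001]
force: [-2.3, -4.6, 6.1]
opening: 0.0149
gripper_force: 40.0
```

```bash
python3 chk.py
python3 - <<'E'
from m import *
c=cam("wrist"); h,s,v=cv2.split(cv2.cvtColor(c["pixels"],cv2.COLOR_BGR2HSV)); print(blob((h<16)&(s>150),(230,420,190,290))[:3])
for a in (-62,-75,-100):
  print(a,[proj(c,(*(O+X*a/1e3+Y*b/1e3),.124)).round(1).tolist() for b in(0,8)])
t=cam("top"); print(arc(t,(.5264,-.0113),.102,.063,range(0,360,5),.055,.072,-1,20))
E
```

```text
[-1.228e+02 -1.000e-01] -0.019331441297654794 F st -4.392344484730276 2.652561676554083 6.1245397335756 0.014852980924383391 40.00370800495148 -2.1246499433974293 15.2167
42 [251 173] [ 16   7   6  11  20  11   6   7  18  77 136 162 147  82  89 137 141 130
  67  26  22  24  23  26  21  21  20]
39 [251 178] [ 13   6   6   7   6   7   7   6  11  40 116 138 121  64  90 135 139 129
  62  26  20  23  21  24  22  21  20]
36 [251 182] [  6   6   6   7  10  10  11  10  11  30 105 138 120  56  79 135 135  95
  35  23  21  23  20  21  20  20  20]
30 [251 192] [244 244 245 215 164 164 168 165 162 153 113  97 117 105  93 120 154 161
 162 158 162 162 160 161 160 158 160]
27 [251 196] [243 243 242 204 162 160 160 161 160 141  91  94 131 112  78  91 138 160
 157 158 158 155 157 157 155 156 156]
24 [251 201] [242 242 218 162 158 158 159 158 155 141  91  87 126 112  75  92 136 156
 155 150 155 153 151 153 152 152 151]
21 [252 205] [243 242 213 159 160 160 160 161 160 139  91  90 134 120  79  90 139 157
 156 154 155 156 155 154 153 154 153]
[([277, 218, 121, 38, 2161], [353.9, 237.5]), ([263, 255, 29, 27, 579], [277.5, 267.8]), ([282, 251, 4, 4, 6], [283.5, 252.3])]
-62 [[372.4, 242.4], [373.5, 230.4]]
-75 [[352.0, 242.4], [352.8, 230.4]]
-100 [[312.6, 242.4], [313.0, 230.5]]
(array([ 0.5252, -0.0109,  0.0627]), 31, np.float64(0.00036))
```

Lever closed, the keeper is within 1 mm of its mark, and the cover is 1.2 mm off centre with r=62.7 mm. A short hold, then hand in.

Call:
play_rows(deltas=[0,0,0,0,5,0,0,0,0,5,0,0,0,0,5,0,0,0,0,5])

```text
t: 15.7
tool_pos: [0.5429, -0.2234, 0.1321]
orientation: [0.12, -3.139, 0.001]
force: [-1.3, -5.2, 6.0]
opening: 0.0153
gripper_force: 40.0
```

```bash
python3 -c "
from plant import robot
print(robot.close_job())"
```

```text
the job is handed in; nothing more can be done
None
```

I handed the job in at about 16 s with the cover seated about 1 mm off centre, the keeper within about 1 mm of its mark, and the lever closed and still gripped at 40 N; the hand-in gave no verdict.

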